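# Torque the grinder's burr nut with the click wrench

## Task

The coffee grinder's lower burr has been refitted: fetch the click wrench from its cork mat, drop its ring fully down over the big hex nut on top of the grinder and tighten the nut clockwise until the wrench's joint trips, easing off straight away at the click rather than pulling it on to its stop. Then, without slackening the nut, lift the wrench off and lay it, without dropping it, back flat on the cork mat, the whole wrench on the mat. Don't force the wrench against the grinder, and leave everything else on the counter where it stands.

Things in the scene. Friction and masses are not known exactly. Their poses are not given: they have to be found in the camera images.
- grinder: coffee grinder, fixed: aluminium housing 150 x 120 mm on a 170 x 130 mm foot, hopper and upper burr off. Origin: centre of its underside, z up; spout, fork and toggle switch on its -x side (to 129 mm from its axis, below 145 mm). On top, round its axis: collar dia. 100 up to 166 mm above the counter, burr dia. 76 up to 174 mm, washer dia. 51 up to 182 mm, then the nut
- nut_base (a point): centre of the underside of the steel hex nut, on the grinder's axis, 182 mm above the counter: 32 mm across flats, 37 mm over corners, straight sides 13 mm high, then 5 mm bevelled in to 26 mm across flats and the shaft's end dia. 20 mm, top at 22 mm. z up; x passes through the middle of a flat, so a flat faces every 60 degrees from x; it turns with the nut
- nut (a joint): turn of the nut, rad, growing clockwise from above (tightening). It starts hand-tight and turns against a steady drag of about 0.5 N m; after another 20 to 46 degrees, not known beforehand, it comes up solid. It stays where it is left, but turning it back slackens it
- wrench: ring head of the click wrench (0.35 kg, 278 mm long): steel ring 20 mm high, about 56 mm wide, its hex hole 34.2 mm across flats. Origin: ring centre, underside; +x points along the handle, z up. It fits when the handle points at the middle of any of the nut's six flats (about 8 degrees of play either way). The wrench balances about 105 mm from here along +x
- wrench_ring (a point): centre of the ring on its underside (same axes as wrench)
- wrench_grip (a point): centre of the rubber grip, 170 mm from the ring's centre when straight, 12.5 mm above the wrench's underside, which is level all along; the grip is a bar 25 mm wide, 25 mm high and 122 mm long, along this point's x (away from the ring; z up)
- wrench_handle (a joint): breakaway joint, a vertical hinge 46 mm from the ring's centre: 0 when straight, held by a spring. Gives way clockwise from above (positive, rad) at about 1.3 N m at the hinge, some 10.5 N across the middle of the grip; resistance then falls to half by the stop at 0.30. Tripped from 0.07, pulled too far from 0.20; springs straight when let go
- mat: cork mat, 340 x 140 x 5 mm, fixed on the counter; origin at the centre of its underside, x along its length, z up. The wrench starts on it, ring end farther from the robot
- upper_burr: the grinder's upper burr carrier, an aluminium ring dia. 88 mm, bore 56 mm, 24 mm high; a bystander. Origin: centre of its underside
- reamer: wooden citrus reamer, 153 mm long, dia. 44 mm at its head, lying along its x; a bystander. Origin: under its middle
- hopper: the grinder's clear plastic hopper, dia. 116 mm, 125 mm tall, standing on its neck; a bystander. Origin: centre of its underside
- brush: cleaning brush with a wooden handle lying along its x; a bystander. Origin: on its underside

How it is judged:
By the outcome, as a careful person would: the job done as asked, in the order asked, and still so for the second after the job is handed in, with the robot touching nothing.
It also fails if it takes over 72 s, if anything falls off the work surface, if the arm or the gripper's body presses on something with over 40 N, if the wrist force passes 120 N, or if a joint passes its speed limit or range.

## Robot

A 6-joint arm with a two-finger parallel gripper is mounted at the origin on the work surface. World frame = base frame: x ahead of the robot, y to its left, z up, the work surface at z = 0. Lengths are in m, angles in degrees, forces in N, time in s.
With the tool pointing down it reaches from about 0.3 to 0.75 m from the base axis. Payload 8.5 kg.
Tool frame: the origin (TCP) lies on the centre line of the jaws, within the pads' length; the fingertips stand 17 mm ahead of it and the grasp point (between the pads) lies 2 mm behind it (env.tcp_to_tips is the distance from the TCP to the fingertips, in m); z points along the fingers, y is the line along which they close (so a half turn about z gives the same grasp; the last joint's range is limited). The gripper opens to 85 mm and grips with 20 to 120 N. Pads are 22 mm wide; open, the fingers measure 114 mm over their backs; the gripper's body (76 mm by 85 mm) begins 54 mm behind the grasp point. The pads swing forward as they close: fully open they stand 13 mm farther back than shut.
Start: joints at [-80.632, 21.807, 74.336, -0, 83.858, -12.336], TCP at [0.203, -0.511, 0.248] pointing down, gripper open.
Joint ranges: [-178.18, 178.18], [-50.72, 133.34], [12.68, 142.11], [-81.47, 261.47], [9.98, 163.14], [-165.26, 165.26]. Speed limits (degrees/s): [136.94, 136.94, 180, 180, 180, 180].

## Interface

Orientations are given as a 3x3 rotation matrix whose columns are the frame's x, y, z axes.
In Python, from rig import env gives the robot as it stands. The module is installed in compiled form; this text tells all that it offers.
- The arm moves only by the shell command python3 -m pendant 'ROWS' [FORCE]. ROWS is JSON, a list of rows, each a list of 7 numbers: the opening, from 0 (shut) to 1 (fully open), then the shift along the tool's x, y, z in m, then the turn, a rotation vector about the tool's x, y, z in rad. A call has 1 to 5 rows; each row is the pose to reach, as a shift and turn from the pose commanded when the call began, along the tool's axes at that moment; what a row does not reach only later rows make up. A row lasts 1/8 s, in which the tool goes at most 62.5 mm and 10.7 degrees, less where a joint would pass 70% of its speed; a pose out of reach is approached as far as the arm can. A call with a gripper value outside its range is refused whole. The fingers move at their own pace and stop on an object; FORCE is the grip in N (left out, the last holds). Time passes only in rows, so rows that repeat a pose let the fingers close. It gives the time, the measured TCP pose, the force, the opening and the grip force at its end, in the units of the state.
- env.observe(): the state, without advancing time (a new reading comes with each control period).
- env.get_image(name): name is "side" or "top"; returns a dict with "image" (480x640x3 uint8, blue, green, red), "fx", "fy", "cx", "cy" (pixels), "pose" (4x4, takes a point from camera to world coordinates). Camera axes: x right, y up, looking along -z (the intrinsics and any distortion apply to the point x, -y, -z); pixel columns grow to the right and rows downward; lengths in m; the calibration is good to about 2 mm. A picture is of the moment at which its call begins. There is no depth.
- env.close_job(): hands the job in; it is judged then, once.
Trained networks look in the newest picture that a camera, given by its name, has taken for a name from the list of things; names that differ only in an ending like _2 or _b are one class to them, and where a whole thing is asked for, a point or a joint stands for the part that bears it (a point fixed in the world has none). Each returns a list of dicts, best first, with "conf" (0 to 1); they miss things now and then, are a little off and sometimes report something else, mostly with a low value. They report only what shows in the picture. A call takes as long as a camera call.
- env.find_in(camera, thing): "bbox" ([centre column, centre row, width, height] in pixels, round what is visible of it).
- env.trace(camera, thing): "mask" (480x640 bool, what is visible of it) and "bbox" ([centre column, centre row, width, height] in pixels, round what is visible of it).
- env.tip_of(camera, thing): "centre" ([column, row] in pixels: a listed point, or the origin of a listed thing).
The state is a dict: "time_s": time; "q": joint angles; "qvel": joint speeds; "joint_efforts": joint torques, N m; "position": TCP position; "tool_rot": TCP orientation; "ft_force": force on the tool from outside, world axes, zero at the start; "wrist_torque": the same for the moment, N m; "grip_width": finger opening in m; "gripper_force": force on a finger pad.
Only numpy, scipy, OpenCV 4.12 (cv2) and the standard library are available. Lean on these libraries where they do the work, as an engineer would, in place of code of your own. Each camera call takes 0.05 s, during which the arm holds its last target. There are 200 camera calls.

## Working session

There is one attempt and no reset: what is moved stays moved. The work goes in short steps, Python scripts to look and compute and a shell command to move; the robot and the scene stay as the last step left them, time stands still between calls to the robot, and variables do not carry over. Pictures are saved under pics/ and viewed, at most 10 in all, crops included, and the job is handed in when it is done.

```bash
mkdir -p pics
cat > h.py <<'E'
import numpy as np, cv2
from rig import env
def ray(im,px):
    T=np.array(im["pose"]); d=np.array([(px[0]-im["cx"])/im["fx"],-(px[1]-im["cy"])/im["fy"],-1.])
    return T[:3,3], T[:3,:3]@d
def at_z(im,px,z):
    o,d=ray(im,px); return o+d*(z-o[2])/d[2]
def proj(im,p):
    T=np.array(im["pose"]); c=T[:3,:3].T@(np.array(p)-T[:3,3])
    return [im["cx"]+im["fx"]*c[0]/-c[2], im["cy"]-im["fy"]*c[1]/-c[2]]
E
python3 - <<'E'
from h import *
s=env.observe(); print({k:np.round(v,3).tolist() for k,v in s.items()})
for c in ("top","side"):
    im=env.get_image(c); cv2.imwrite(f"pics/{c}0.png",im["image"])
    print(c,[k for k in im], im["fx"],im["cx"],im["cy"],np.round(im["pose"],3).tolist())
    for t,z in (("nut_base",.182),("wrench_ring",.005),("wrench_grip",.0175),("mat",0),("grinder",0)):
        r=env.tip_of(c,t)
        for d in r[:2]: print(t,round(d["conf"],2),np.round(d["centre"],1),np.round(at_z(im,d["centre"],z),4))
E
```

```text
{'time_s': 0.0, 'q': [-80.632, 21.84, 74.388, -0.0, 83.858, -12.336], 'qvel': [-0.025, 0.11, -0.002, -0.042, 0.033, -0.108], 'joint_efforts': [0.002, -44.846, -23.128, -0.0, 0.005, 0.0], 'position': [0.203, -0.511, 0.248], 'tool_rot': [[0.929, 0.37, -0.0], [0.37, -0.929, 0.001], [0.0, -0.001, -1.0]], 'ft_force': [-0.052, 0.711, 0.726], 'wrist_torque': [-0.016, -0.01, -0.025], 'gripper_force': 0.0, 'grip_width': 0.085}
top ['image', 'fx', 'fy', 'cx', 'cy', 'pose'] 530.1427509898842 316.58535412309516 239.8125857762008 [[-0.008, 0.991, -0.132, 0.368], [-1.0, -0.007, 0.002, 0.012], [0.001, 0.132, 0.991, 1.572], [0.0, 0.0, 0.0, 1.0]]
nut_base 0.62 [238.3 252.1] [0.5214 0.2168 0.182 ]
wrench_ring 0.59 [366.4 214. ] [ 0.653  -0.1403  0.005 ]
wrench_grip 0.95 [374.5 266.6] [ 0.4936 -0.1598  0.0175]
mat 0.72 [375.7 253.7] [ 0.5336 -0.1661  0.    ]
side ['image', 'fx', 'fy', 'cx', 'cy', 'pose'] 611.4572598356355 315.2703487885191 235.29141124516497 [[-0.997, 0.046, -0.066, 0.471], [-0.078, -0.754, 0.652, 0.92], [-0.02, 0.655, 0.755, 1.21], [0.0, 0.0, 0.0, 1.0]]
nut_base 0.74 [326.3 303. ] [0.5247 0.2134 0.182 ]
nut_base 0.41 [300.1 450.4] [0.5491 0.5193 0.182 ]
wrench_ring 0.73 [284.5 224.8] [ 0.661  -0.1509  0.005 ]
wrench_grip 0.73 [347.3 219.7] [ 0.4956 -0.1678  0.0175]
mat 0.79 [328.7 223.2] [ 0.5448 -0.1682  0.    ]
grinder 0.97 [326.7 354.2] [0.524  0.2264 0.    ]
grinder 0.25 [329.  222.3] [ 0.5442 -0.1715  0.    ]
```

View images.

Run:
```python
import cv2
a=cv2.imread("pics/top0.png"); b=cv2.imread("pics/side0.png")
# big crop of both
cv2.imwrite("pics/a1.png",cv2.resize(a[150:350,160:460],(800,533),interpolation=cv2.INTER_CUBIC))
```

```text
(no output)
```

View pics/a1.png

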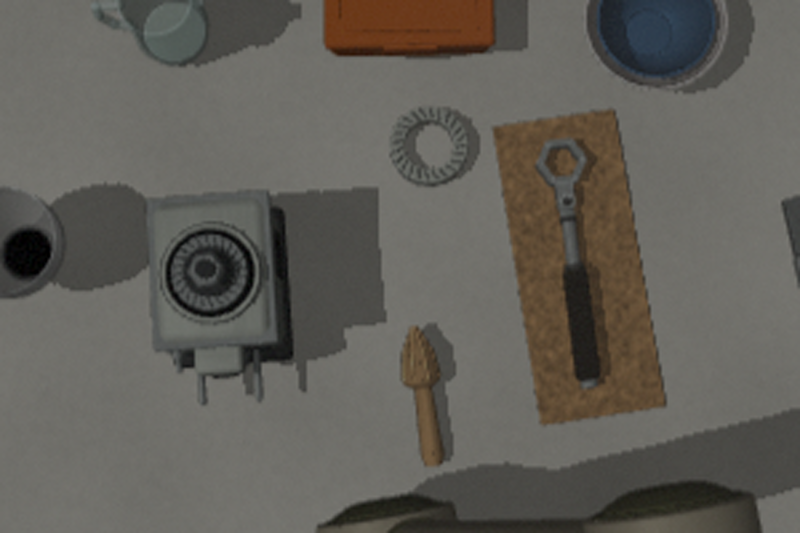

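View pics/side0.png

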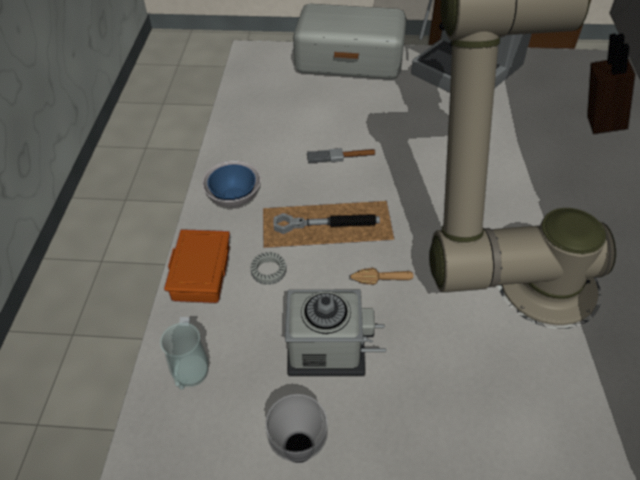

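The top crop shows the wrench on the mat: ring at about (366,214) full-frame, handle pointing at the robot. The nut is at about (238,252). In the side view the grinder is at (326,300) and the path between them is clear. Next I'll measure yaw for the wrench and the nut.

Run:
```python
from h import *
out=[]
for c in ("top","side"):
    im=env.get_image(c)
    for t,z in (("wrench",.017),("wrench_grip",.02),("mat",.005)):
        r=env.trace(c,t)
        if not r: print(c,t,"none"); continue
        m=r[0]["mask"]; ys,xs=np.nonzero(m)
        P=np.array([at_z(im,(x,y),z)[:2] for x,y in zip(xs,ys)])
        rect=cv2.minAreaRect((P*1000).astype(np.float32))
        u,s,v=np.linalg.svd(P-P.mean(0),full_matrices=False); d=v[0]*np.sign(-v[0][0])
        L=(P-P.mean(0))@d
        print(c,t,round(r[0]["conf"],2),len(P),"mean",P.mean(0).round(4),"yaw",np.degrees(np.arctan2(d[1],d[0]))%360,"ends",(P.mean(0)+d*L.min()).round(4),(P.mean(0)+d*L.max()).round(4),np.round(rect[0],1),np.round(rect[1],1),round(rect[2],1))
    for ctr,z,n,half in (((.523,.215),.198,"nut",.03),):
        k=400/(2*half)
        src=np.array([proj(im,(ctr[0]+a*half,ctr[1]+b*half,z)) for a,b in ((1,1),(1,-1),(-1,-1),(-1,1))],np.float32)
        H=cv2.getPerspectiveTransform(src,np.array([[0,0],[400,0],[400,400],[0,400]],np.float32))
        w=cv2.warpPerspective(im["image"],H,(400,400),flags=cv2.INTER_CUBIC)
        out.append(cv2.normalize(w,None,0,255,cv2.NORM_MINMAX))
cv2.imwrite("pics/nut.png",np.hstack(out))
```

```text
top wrench 0.9 616 mean [ 0.543  -0.1622] yaw 185.50330281726866 ends [ 0.6852 -0.1485] [ 0.4129 -0.1748] [ 548.6 -155.7] [272.6  48.7] 2.9
top wrench_grip 0.87 496 mean [ 0.4995 -0.1663] yaw 186.07278181438593 ends [ 0.6025 -0.1553] [ 0.4135 -0.1754] [ 508.  -165.6] [190.  27.] 5.4
top mat 0.62 4483 mean [ 0.545  -0.1688] yaw 188.62049380945368 ends [ 0.7158 -0.1429] [ 0.3796 -0.1938] [ 547.8 -167.5] [339.7 140.3] 8.1
side wrench 0.89 1199 mean [ 0.5612 -0.1576] yaw 186.53645778397964 ends [ 0.6901 -0.1428] [ 0.4122 -0.1747] [ 551.3 -153.8] [280.   70.9] 3.5
side wrench_grip 0.7 734 mean [ 0.4974 -0.1624] yaw 185.94527413096912 ends [ 0.6035 -0.1513] [ 0.412  -0.1713] [ 507.7 -161.3] [192.5  43. ] 5.9
side mat 0.9 3928 mean [ 0.5482 -0.158 ] yaw 189.17494462467315 ends [ 0.7173 -0.1307] [ 0.3803 -0.1851] [ 549.3 -161.8] [339.8 144.6] 8.4
```

View pics/nut.png

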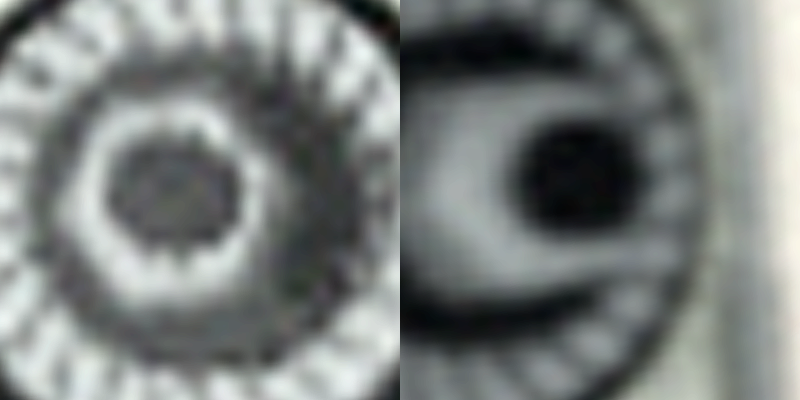

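```bash
python3 -m pendant '[[1,0.425,-0.2075,0.05,0,0,0.274],[1,0.425,-0.2075,0.05,0,0,0.274],[1,0.425,-0.2075,0.05,0,0,0.274],[1,0.425,-0.2075,0.05,0,0,0.274],[1,0.425,-0.2075,0.05,0,0,0.274]]' 60
cat > go.py <<'E'
import sys; from h import *
from scipy.spatial.transform import Rotation as R
# usage: go.py x y z yaw(tool x axis, deg) -> row numbers
x,y,z,yaw=map(float,sys.argv[1:5]); s=env.observe(); Q=np.array(s["tool_rot"])
a=np.radians(yaw); T=np.array([[np.cos(a),np.sin(a),0],[np.sin(a),-np.cos(a),0],[0,0,-1]])
print("t",s["time_s"],np.round(s["position"],4),"yaw",np.degrees(np.arctan2(Q[1,0],Q[0,0])).round(2),"q",np.round(s["q"],1))
print("shift",np.round(Q.T@(np.array([x,y,z])-s["position"]),4),"turn",R.from_matrix(Q.T@T).as_rotvec().round(4))
E
python3 go.py .521 -.1606 .1 6
cat > fit.py <<'E'
from h import *
from scipy.optimize import minimize
th=np.radians(np.arange(0,360,3))
def circ(r,z): return lambda p:(np.c_[p[0]+r*np.cos(th),p[1]+r*np.sin(th),np.full(len(th),z)])
def hexa(af,z):
    def f(p):
        rr=af/2/np.cos((th+np.pi/6)%(np.pi/3)-np.pi/6)
        return np.c_[p[0]+rr*np.cos(th+p[2]),p[1]+rr*np.sin(th+p[2]),np.full(len(th),z)]
    return f
def score(im,g,f,p):
    def samp(P):
        uv=np.array([proj(im,q) for q in P],np.float32); return cv2.remap(g,uv[:,0].reshape(-1,1),uv[:,1].reshape(-1,1),cv2.INTER_CUBIC)[:,0]
    P=f(p); c=np.array([p[0],p[1],P[0,2]]); n=(P-c)/np.linalg.norm(P-c,axis=1)[:,None]*.0015
    return samp(P+n).astype(float)-samp(P-n)
E
python3 - <<'E'
from fit import *
for c in ("top","side"):
    im=env.get_image(c); g=cv2.cvtColor(im["image"],cv2.COLOR_BGR2GRAY).astype(np.float32)
    for n,f in (("collar50",circ(.05,.166)),("burr38",circ(.038,.174)),("shaft",circ(.01,.204))):
        best=max(((np.abs(score(im,g,f,(x,y)).mean()),x,y) for x in np.arange(.512,.537,.001) for y in np.arange(.204,.23,.001)))
        print(c,n,np.round(best,4))
    if c=="top":
      for cx,cy in ((.5245,.2175),):
       for n,af,z in (("hex32",.032,.195),("hex26",.026,.2)):
        for a in range(0,60,5):
          b=max((-score(im,g,hexa(af,z),(cx+dx,cy+dy,np.radians(a))).mean(),dx,dy) for dx in np.arange(-.004,.005,.001) for dy in np.arange(-.004,.005,.001))
          print(n,a,np.round(b,4))
E
```

```text
time_s: 1.62
position: [0.4123, -0.281, 0.2157]
tool_rot: [[0.995, 0.104, 0.0], [0.104, -0.995, -0.0], [0.0, 0.001, -1.0]]
ft_force: [0.1, -0.6, -0.3]
grip_width: 0.0856
gripper_force: 0.0
t 1.625 [ 0.4123 -0.281   0.2157] yaw 5.99 q [-47.9  18.3  85.5  -0.   76.1  36.1]
shift [ 0.1206 -0.1084  0.1157] turn [ 0.0005 -0.0003 -0.0002]
top collar50 [24.5202  0.524   0.213 ]
top burr38 [49.8997  0.523   0.219 ]
top shaft [35.6103  0.523   0.218 ]
hex32 0 [ 2.40429e+01 -1.00000e-03  2.00000e-03]
hex32 5 [ 2.41471e+01 -1.00000e-03  2.00000e-03]
hex32 10 [ 2.38135e+01 -1.00000e-03  2.00000e-03]
hex32 15 [ 2.32141e+01 -1.00000e-03  2.00000e-03]
hex32 20 [ 2.24592e+01 -1.00000e-03  2.00000e-03]
hex32 25 [ 2.16982e+01 -1.00000e-03  1.00000e-03]
hex32 30 [ 2.1234e+01 -1.0000e-03  1.0000e-03]
hex32 35 [ 2.12139e+01 -1.00000e-03  2.00000e-03]
hex32 40 [ 2.15612e+01 -1.00000e-03  2.00000e-03]
hex32 45 [ 2.20899e+01 -1.00000e-03  2.00000e-03]
hex32 50 [ 2.27118e+01 -1.00000e-03  2.00000e-03]
hex32 55 [ 2.34643e+01 -1.00000e-03  2.00000e-03]
hex26 0 [ 1.80844e+01 -1.00000e-03  2.00000e-03]
hex26 5 [ 1.86321e+01 -1.00000e-03  2.00000e-03]
hex26 10 [ 1.89842e+01 -1.00000e-03  2.00000e-03]
hex26 15 [ 1.91204e+01 -1.00000e-03  2.00000e-03]
hex26 20 [ 1.90209e+01 -1.00000e-03  2.00000e-03]
hex26 25 [ 1.84672e+01 -1.00000e-03  2.00000e-03]
hex26 30 [ 1.80183e+01 -1.00000e-03  2.00000e-03]
hex26 35 [ 1.78454e+01 -1.00000e-03  2.00000e-03]
hex26 40 [ 1.76392e+01 -1.00000e-03  2.00000e-03]
hex26 45 [ 1.75051e+01 -1.00000e-03  2.00000e-03]
hex26 50 [ 1.749e+01 -1.000e-03  2.000e-03]
hex26 55 [ 1.76788e+01 -1.00000e-03  2.00000e-03]
side collar50 [23.8948  0.525   0.227 ]
side burr38 [33.975  0.526  0.225]
side shaft [30.2215  0.526   0.223 ]
```

```bash
python3 -m pendant '[[1,0.12,-0.108,0.116,0,0,0],[1,0.12,-0.108,0.116,0,0,0],[1,0.12,-0.108,0.116,0,0,0],[1,0.12,-0.108,0.150,0,0,0],[1,0.12,-0.108,0.150,0,0,0]]'
python3 go.py .521 -.1615 .025 6
```

```text
time_s: 2.35
position: [0.5182, -0.1619, 0.0636]
tool_rot: [[0.994, 0.105, -0.005], [0.105, -0.994, 0.003], [-0.005, -0.003, -1.0]]
ft_force: [0.3, -0.1, 0.5]
grip_width: 0.0855
gripper_force: 0.0
t 2.35 [ 0.5182 -0.1619  0.0636] yaw 6.06 q [-29.8  33.   89.8  -0.   57.5  54.1]
shift [ 0.003  -0.      0.0386] turn [-0.0031  0.0045  0.001 ]
```

Run:
```python
from h import *
L=[]
for c in ("top","side"):
    im=env.get_image(c); u,v=map(int,proj(im,(.55,-.16,.03)))
    g=im["image"]; g=g[v-55:v+55,u-75:u+75]; L.append(cv2.resize(g,(600,300) if 0 else (400,293),interpolation=cv2.INTER_CUBIC)); print(u,v)
cv2.imwrite("pics/pre.png",np.hstack(L))
```

```text
374 247
326 217
```

View pics/pre.png

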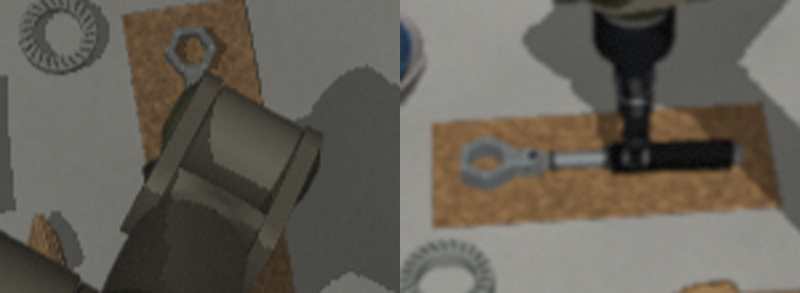

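The side crop shows the fingers straddling the grip close to its ring end, at about (635,155). I'll shift 10 mm towards the handle end and grasp there.

```bash
python3 -m pendant '[[1,-0.007,-0.001,0.02,0,0,0],[1,-0.007,-0.001,0.0385,0,0,0],[1,-0.007,-0.001,0.0385,0,0,0],[0.2,-0.007,-0.001,0.0385,0,0,0],[0.2,-0.007,-0.001,0.0385,0,0,0]]' 60
python3 -m pendant '[[0.1,0,0,0,0,0,0],[0.1,0,0,0,0,0,0],[0.1,0,0,0,0,0,0],[0.1,0,0,0,0,0,0]]' 90
```

```text
time_s: 3.08
position: [0.5126, -0.1628, 0.0284]
tool_rot: [[0.995, 0.104, 0.002], [0.104, -0.995, -0.001], [0.002, 0.001, -1.0]]
ft_force: [0.3, 0.1, 0.1]
grip_width: 0.0515
gripper_force: 0.0
time_s: 3.58
position: [0.5125, -0.1625, 0.028]
tool_rot: [[0.995, 0.104, 0.001], [0.104, -0.995, -0.001], [0.001, 0.001, -1.0]]
ft_force: [-2.3, -0.4, 6.4]
grip_width: 0.023
gripper_force: 89.2
```

```bash
python3 -m pendant '[[0.1,0,0,-0.03,0,0,0],[0.1,0,0,-0.08,0,0,0],[0.1,0,0,-0.14,0,0,0],[0.1,0,0,-0.2,0,0,0],[0.1,0,0,-0.225,0,0,0]]'
python3 go.py .3774 .2068 .253 5.5
```

```text
time_s: 4.2
position: [0.5123, -0.1623, 0.2554]
tool_rot: [[0.994, 0.105, 0.003], [0.105, -0.994, -0.002], [0.003, 0.002, -1.0]]
ft_force: [0.9, -0.4, -3.8]
grip_width: 0.0231
gripper_force: 89.2
t 4.2 [ 0.5123 -0.1623  0.2554] yaw 6.02 q [-30.2  20.2  75.7  -0.   83.9  53.8]
shift [-0.0955 -0.3812  0.0012] turn [ 0.0025 -0.0032  0.0091]
```

```bash
python3 -m pendant '[[0.1,-0.01,-0.03,0,0,0,0],[0.1,-0.02,-0.08,0,0,0,0],[0.1,-0.032,-0.13,0,0,0,0],[0.1,-0.045,-0.18,0,0,0,0],[0.1,-0.057,-0.23,0,0,0,0]]'
python3 -m pendant '[[0.1,-0.012,-0.05,0,0,0,0],[0.1,-0.025,-0.1,0,0,0,0],[0.1,-0.035,-0.14,0,0,0,0],[0.1,-0.038,-0.151,0,0,0,0.009],[0.1,-0.038,-0.151,0,0,0,0.009]]'
python3 -m pendant '[[0.1,0,0,0,0,0,0],[0.1,0,0,0,0,0,0]]'
python3 - <<'E'
from h import *
s=env.observe(); print(s["position"],s["ft_force"],s["wrist_torque"])
L=[]
for c in ("top","side"):
    im=env.get_image(c)
    for t,z in (("wrench_ring",.230),("nut_base",.182),("wrench_grip",.2425)):
        for d in env.tip_of(c,t)[:1]: print(c,t,round(d["conf"],2),np.round(d["centre"],1),np.round(at_z(im,d["centre"],z),4))
    u,v=map(int,proj(im,(.5,.217,.21))); k=45
    L.append(cv2.resize(im["image"][v-k:v+k,u-k:u+k],(400,400),interpolation=cv2.INTER_CUBIC)); print(u,v)
cv2.imwrite("pics/over.png",np.hstack(L))
E
```

```text
time_s: 4.82
position: [0.4301, 0.062, 0.2518]
tool_rot: [[0.995, 0.104, -0.001], [0.104, -0.995, 0.0], [-0.001, -0.0, -1.0]]
ft_force: [0.4, 0.7, -3.2]
grip_width: 0.023
gripper_force: 89.1
time_s: 5.45
position: [0.3775, 0.2068, 0.2519]
tool_rot: [[0.995, 0.097, -0.001], [0.097, -0.995, -0.0], [-0.001, 0.0, -1.0]]
ft_force: [1.0, 0.2, -4.1]
grip_width: 0.0233
gripper_force: 89.2
time_s: 5.7
position: [0.3782, 0.2059, 0.2521]
tool_rot: [[0.996, 0.094, -0.0], [0.094, -0.996, -0.0], [-0.0, 0.0, -1.0]]
ft_force: [0.4, 0.3, -2.6]
grip_width: 0.0229
gripper_force: 89.2
[0.37820145 0.2059051  0.2520883 ] [ 0.38911333  0.34549296 -2.63387722] [-0.03749186  0.1579307  -0.03074697]
top wrench_ring 0.62 [232.2 249.9] [0.5218 0.2253 0.23  ]
top nut_base 0.63 [236.5 252.5] [0.5203 0.2215 0.182 ]
top wrench_grip 0.55 [239.8 315.8] [0.3556 0.2022 0.2425]
236 259
side wrench_ring 0.56 [322.3 290.3] [0.532  0.2168 0.23  ]
side nut_base 0.54 [330.  303.3] [0.5171 0.2137 0.182 ]
side wrench_grip 0.97 [412.2 286.3] [0.3574 0.205  0.2425]
338 297
```

View pics/over.png

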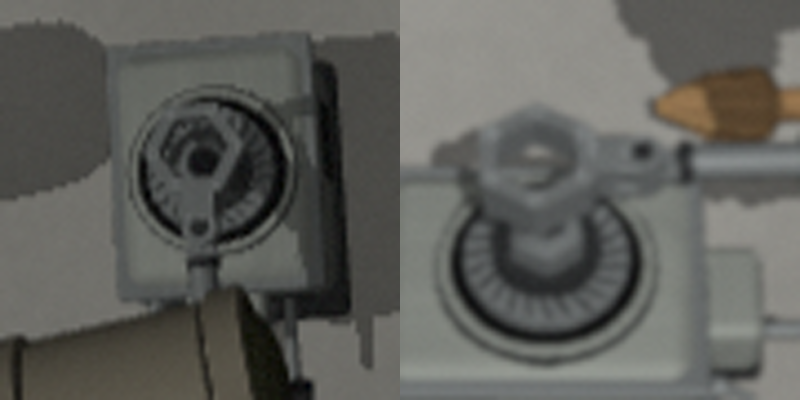

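The crops show the ring just above the nut, with its hex oriented like the nut's (corners facing the side camera). I'll fit the ring numerically in each camera, against the nut as that same camera sees it.

```bash
cat > ringfit.py <<'E'
from fit import *
import sys
zt=float(sys.argv[1]); cx,cy,a0=map(float,sys.argv[2:5])
for c in ("top","side"):
    im=env.get_image(c); g=cv2.cvtColor(im["image"],cv2.COLOR_BGR2GRAY).astype(np.float32)
    for n,af,sg in (("hole",.0342,1),):
        b=max((sg*score(im,g,hexa(af,zt),(cx+dx,cy+dy,np.radians(a0+a))).mean(),cx+dx,cy+dy,a0+a) for dx in np.arange(-.01,.0101,.001) for dy in np.arange(-.01,.0101,.001) for a in range(-12,13,4))
        print(c,n,np.round(b,4))
    gi=env.trace(c,"wrench")
    if gi:
        m=gi[0]["mask"]; 
        hole=cv2.morphologyEx(m.astype(np.uint8),cv2.MORPH_CLOSE,np.ones((3,3)))
        cs,h=cv2.findContours(hole,cv2.RETR_CCOMP,cv2.CHAIN_APPROX_NONE)
        for k,q in zip(cs,h[0]):
            if q[3]>=0 and len(k)>6:
                M=q=k[:,0].mean(0); print("hole px",M,len(k),at_z(im,M,zt).round(4))
E
python3 ringfit.py .249 .5255 .220 5.5
```

```text
top hole [33.1384  0.5275  0.219   5.5   ]
hole px [234.1025641  247.23076923] 39 [0.5264 0.2176 0.249 ]
side hole [15.9096  0.5295  0.222   5.5   ]
hole px [324.         290.02631579] 38 [0.5276 0.2296 0.249 ]
```

```bash
python3 -m pendant '[[0.1,-0.004,0,0,0,0,0],[0.1,-0.004,0,0.01,0,0,0],[0.1,-0.004,0,0.02,0,0,0],[0.1,-0.004,0,0.023,0,0,0],[0.1,-0.004,0,0.026,0,0,0]]'
python3 -m pendant '[[0.1,0,0,0.003,0,0,0],[0.1,0,0,0.006,0,0,0],[0.1,0,0,0.006,0,0,0]]'
```

```text
time_s: 6.92
position: [0.3739, 0.2063, 0.2259]
tool_rot: [[0.995, 0.096, -0.0], [0.096, -0.995, 0.0], [-0.0, -0.0, -1.0]]
ft_force: [0.2, 0.5, -3.3]
grip_width: 0.0231
gripper_force: 89.2
time_s: 7.3
position: [0.3738, 0.2063, 0.22]
tool_rot: [[0.995, 0.096, -0.0], [0.096, -0.995, -0.0], [-0.0, -0.0, -1.0]]
ft_force: [0.8, -0.2, -3.8]
grip_width: 0.0229
gripper_force: 89.2
```

```bash
python3 -m pendant '[[0.1,0,0,0.002,0,0,0],[0.1,0,0,0.003,0,0,0],[0.1,0,0,0.003,0,0,0]]'; python3 -m pendant '[[0.1,0,0,0.002,0,0,0],[0.1,0,0,0.003,0,0,0],[0.1,0,0,0.003,0,0,0]]'; python3 -c "
from h import *;print(env.observe()['wrist_torque'])"
```

```text
time_s: 7.68
position: [0.3738, 0.2063, 0.2171]
tool_rot: [[0.995, 0.096, -0.0], [0.096, -0.995, 0.0], [-0.0, -0.0, -1.0]]
ft_force: [0.3, 0.7, -3.5]
grip_width: 0.023
gripper_force: 89.2
time_s: 8.05
position: [0.3738, 0.2063, 0.2141]
tool_rot: [[0.995, 0.096, -0.0], [0.096, -0.995, -0.0], [-0.0, 0.0, -1.0]]
ft_force: [-0.1, 0.6, -3.3]
grip_width: 0.0232
gripper_force: 89.2
[ 0.04502898  0.09338774 -0.06686066]
```

```bash
python3 -m pendant '[[0.1,0,0,0.002,0,0,0],[0.1,0,0,0.004,0,0,0],[0.1,0,0,0.004,0,0,0]]'; python3 -m pendant '[[0.1,0,0,0.002,0,0,0],[0.1,0,0,0.004,0,0,0],[0.1,0,0,0.004,0,0,0]]'; python3 -c "
from h import *;print(env.observe()['wrist_torque'])"
```

```text
time_s: 8.43
position: [0.3737, 0.2063, 0.21]
tool_rot: [[0.995, 0.096, -0.0], [0.096, -0.995, -0.0], [-0.0, 0.0, -1.0]]
ft_force: [0.3, -0.3, -3.2]
grip_width: 0.0229
gripper_force: 89.2
time_s: 8.8
position: [0.3738, 0.2063, 0.206]
tool_rot: [[0.995, 0.096, -0.0], [0.096, -0.995, -0.0], [-0.0, 0.0, -1.0]]
ft_force: [0.7, -1.0, -2.8]
grip_width: 0.023
gripper_force: 89.2
[-0.00982368  0.13298392 -0.01868989]
```

```bash
python3 -m pendant '[[0.1,0,0,0.001,0,0,0],[0.1,0,0,0.001,0,0,0]]';python3 -m pendant '[[0.1,0,0,0.001,0,0,0],[0.1,0,0,0.001,0,0,0]]'
python3 - <<'E'
from h import *
print(env.observe()['wrist_torque'])
L=[]
for c in ("top","side"):
    im=env.get_image(c)
    u,v=map(int,proj(im,(.515,.217,.20))); k=35
    L.append(cv2.resize(im["image"][v-k:v+k,u-k:u+k],(400,400),interpolation=cv2.INTER_CUBIC))
cv2.imwrite("pics/on.png",cv2.convertScaleAbs(np.hstack(L),alpha=1.5))
E
python3 ringfit.py .202 .5255 .220 5.5
```

```text
time_s: 9.05
position: [0.3739, 0.2063, 0.2052]
tool_rot: [[0.995, 0.096, 0.0], [0.096, -0.995, 0.0], [0.0, -0.0, -1.0]]
ft_force: [0.5, 0.1, -3.2]
grip_width: 0.0227
gripper_force: 89.3
time_s: 9.3
position: [0.3739, 0.2063, 0.2043]
tool_rot: [[0.995, 0.096, 0.001], [0.096, -0.995, 0.0], [0.001, -0.0, -1.0]]
ft_force: [-1.8, -0.5, -1.3]
grip_width: 0.0227
gripper_force: 89.6
[ 0.04773614  0.00345516 -0.01355775]
top hole [29.31    0.5235  0.219   5.5   ]
hole px [236.58333333 251.5       ] 36 [0.5207 0.2183 0.202 ]
side hole [11.7229  0.5245  0.222   5.5   ]
hole px [325.5        301.95454545] 44 [0.5254 0.2248 0.202 ]
```

View pics/on.png

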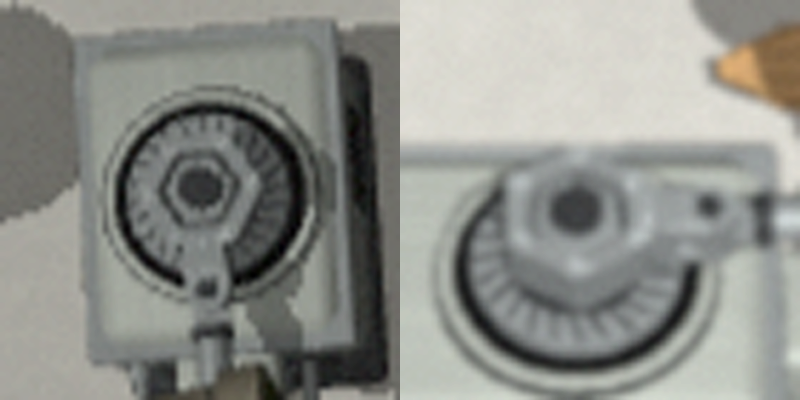

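The ring is seated: it surrounds the nut in both crops, and contact showed at TCP z = 0.2043. Starting the clockwise turn about the ring centre, radius 0.15 m.

```bash
python3 -m pendant '[[0.1,0.0001,-0.0053,0,0,0,0.035],[0.1,0.0004,-0.0105,0,0,0,0.07],[0.1,0.0008,-0.0157,0,0,0,0.105],[0.1,0.0015,-0.0209,0,0,0,0.14],[0.1,0.0015,-0.0209,0,0,0,0.14]]'
cat > st.py <<'E'
from h import *
C=np.array([.5247,.2207])
s=env.observe();p=np.array(s["position"]);Q=np.array(s["tool_rot"]);F=np.array(s["ft_force"]);M=np.array(s["wrist_torque"])
a=np.arctan2(Q[1,0],Q[0,0]); ft=F@Q
h=p+Q[:,0]*.104; r=p-h; Mh=M[2]+r[0]*F[1]-r[1]*F[0]; r=p-h-Q[:,0]*.046; Mn=M[2]+r[0]*F[1]-r[1]*F[0]
print("t",s["time_s"],"yaw",np.degrees(a).round(2),"pos-angle",np.degrees(np.arctan2(*(C-p[:2])[::-1])).round(2),"R",np.linalg.norm(C-p[:2]).round(4),"Ftool",ft.round(2),"Mz",M[2].round(3),"hinge M",Mh.round(2),"nut M",Mn.round(2))
E
python3 st.py
```

```text
time_s: 10.22
position: [0.374, 0.2274, 0.2043]
tool_rot: [[0.999, -0.043, 0.002], [-0.043, -0.999, -0.0], [0.002, -0.0, -1.0]]
ft_force: [1.4, -0.3, -1.1]
grip_width: 0.023
gripper_force: 89.5
t 10.225 yaw -2.49 pos-angle -2.54 R 0.1509 Ftool [1.38 0.22 1.07] Mz 0.082 hinge M 0.1 nut M 0.11
```

```bash
python3 -m pendant '[[0.1,0.0001,-0.0053,0,0,0,0.035],[0.1,0.0004,-0.0105,0,0,0,0.07],[0.1,0.0008,-0.0157,0,0,0,0.105],[0.1,0.0015,-0.0209,0,0,0,0.14],[0.1,0.0015,-0.0209,0,0,0,0.14]]'
python3 st.py
python3 -m pendant '[[0.1,0.0001,-0.0053,0,0,0,0.035],[0.1,0.0002,-0.0079,0,0,0,0.0525],[0.1,0.0002,-0.0079,0,0,0,0.0525]]' >/dev/null;python3 st.py
```

```text
time_s: 10.85
position: [0.3764, 0.248, 0.2043]
tool_rot: [[0.983, -0.182, 0.002], [-0.182, -0.983, -0.0], [0.002, -0.0, -1.0]]
ft_force: [3.0, -1.3, -0.5]
grip_width: 0.023
gripper_force: 89.5
t 10.85 yaw -10.48 pos-angle -10.42 R 0.1508 Ftool [3.18 0.68 0.51] Mz 0.241 hinge M 0.31 nut M 0.34
t 11.225 yaw -13.51 pos-angle -13.39 R 0.1508 Ftool [5.2  0.38 0.72] Mz 0.299 hinge M 0.34 nut M 0.36
```

```bash
python3 -m pendant '[[0.1,0.0003,-0.0026,0,0,0,0.0175],[0.1,0.0004,-0.0053,0,0,0,0.035],[0.1,0.0004,-0.0053,0,0,0,0.035]]' >/dev/null;python3 st.py
python3 -m pendant '[[0.1,0.0003,-0.0026,0,0,0,0.0175],[0.1,0.0004,-0.0053,0,0,0,0.035],[0.1,0.0004,-0.0053,0,0,0,0.035]]' >/dev/null;python3 st.py
```

```text
t 11.6 yaw -15.57 pos-angle -15.45 R 0.1508 Ftool [5.03 0.48 0.55] Mz 0.315 hinge M 0.36 nut M 0.39
t 11.975 yaw -17.58 pos-angle -17.48 R 0.1507 Ftool [ 4.03  1.6  -0.51] Mz 0.29 hinge M 0.46 nut M 0.53
```

```bash
python3 -m pendant '[[0.1,0.0001,-0.0026,0,0,0,0.0175],[0.1,0.0002,-0.0053,0,0,0,0.035],[0.1,0.0002,-0.0053,0,0,0,0.035]]' >/dev/null;python3 st.py
```

```text
t 12.35 yaw -19.59 pos-angle -19.5 R 0.1507 Ftool [ 3.55  0.2  -0.23] Mz 0.329 hinge M 0.35 nut M 0.36
```

```bash
for i in 1; do python3 -m pendant '[[0.1,0.0001,-0.0026,0,0,0,0.0175],[0.1,0.0002,-0.0053,0,0,0,0.035],[0.1,0.0002,-0.0053,0,0,0,0.035]]' >/dev/null;python3 st.py
python3 -m pendant '[[0.1,0.0001,-0.0026,0,0,0,0.0175],[0.1,0.0002,-0.0053,0,0,0,0.035],[0.1,0.0002,-0.0053,0,0,0,0.035]]' >/dev/null;python3 st.py; done
```

```text
t 12.725 yaw -21.6 pos-angle -21.51 R 0.1507 Ftool [ 3.39  0.22 -0.1 ] Mz 0.295 hinge M 0.32 nut M 0.33
t 13.1 yaw -23.61 pos-angle -23.51 R 0.1506 Ftool [ 2.31  0.52 -0.63] Mz 0.285 hinge M 0.34 nut M 0.36
```

```bash
python3 -m pendant '[[0.1,0.0001,-0.0026,0,0,0,0.0175],[0.1,0.0002,-0.0053,0,0,0,0.035],[0.1,0.0002,-0.0053,0,0,0,0.035]]' >/dev/null;python3 st.py
```

```text
t 13.475 yaw -25.61 pos-angle -25.53 R 0.1505 Ftool [ 0.37  0.76 -1.24] Mz 0.267 hinge M 0.35 nut M 0.38
```

```bash
python3 -m pendant '[[0.1,0.0,-0.0026,0,0,0,0.0175],[0.1,0.0001,-0.0053,0,0,0,0.035],[0.1,0.0001,-0.0053,0,0,0,0.035]]' >/dev/null;python3 st.py
```

```text
t 13.85 yaw -27.62 pos-angle -27.55 R 0.1505 Ftool [-1.41  0.68 -1.15] Mz 0.271 hinge M 0.34 nut M 0.37
```

```bash
python3 -m pendant '[[0.1,0.0,-0.0026,0,0,0,0.0175],[0.1,0.0001,-0.0053,0,0,0,0.035],[0.1,0.0001,-0.0053,0,0,0,0.035]]' >/dev/null;python3 st.py
```

```text
t 14.225 yaw -29.62 pos-angle -29.59 R 0.1505 Ftool [-1.21  0.45 -1.97] Mz 0.251 hinge M 0.3 nut M 0.32
```

```bash
python3 -m pendant '[[0.1,0.0,-0.0026,0,0,0,0.0175],[0.1,0.0001,-0.0053,0,0,0,0.035],[0.1,0.0001,-0.0053,0,0,0,0.035]]' >/dev/null;python3 st.py
```

```text
t 14.6 yaw -31.63 pos-angle -31.61 R 0.1504 Ftool [-1.4   0.54 -1.35] Mz 0.236 hinge M 0.29 nut M 0.32
```

```bash
python3 -m pendant '[[0.1,0.0001,-0.0026,0,0,0,0.0175],[0.1,0.0001,-0.0053,0,0,0,0.035],[0.1,0.0001,-0.0053,0,0,0,0.035]]' >/dev/null;python3 st.py
```

```text
t 14.975 yaw -33.64 pos-angle -33.63 R 0.1504 Ftool [-4.04  1.38 -2.11] Mz 0.159 hinge M 0.3 nut M 0.37
```

```bash
python3 -m pendant '[[0.1,0.0001,-0.0026,0,0,0,0.0175],[0.1,0.0001,-0.0053,0,0,0,0.035],[0.1,0.0001,-0.0053,0,0,0,0.035]]' >/dev/null;python3 st.py; python3 ringfit.py .202 .5247 .2207 -34
```

```text
t 15.35 yaw -35.64 pos-angle -35.66 R 0.1503 Ftool [-3.66  0.35 -0.77] Mz 0.155 hinge M 0.19 nut M 0.21
top hole [ 29.2698   0.5237   0.2197 -34.    ]
side hole [ 12.4502   0.5257   0.2217 -34.    ]
hole px [325.3255814  302.04651163] 43 [0.5257 0.225  0.202 ]
```

```bash
python3 -m pendant '[[0.1,-0.0001,-0.0026,0,0,0,0.0175],[0.1,-0.0001,-0.0053,0,0,0,0.035],[0.1,-0.0001,-0.0053,0,0,0,0.035]]' >/dev/null;python3 st.py
```

```text
t 15.925 yaw -37.65 pos-angle -37.68 R 0.1503 Ftool [-3.15  2.26 -1.68] Mz 0.134 hinge M 0.37 nut M 0.47
```

```bash
python3 -m pendant '[[0.1,-0.0001,-0.0026,0,0,0,0.0175],[0.1,-0.0001,-0.0053,0,0,0,0.035],[0.1,-0.0001,-0.0053,0,0,0,0.035]]' >/dev/null;python3 st.py
```

```text
t 16.3 yaw -39.66 pos-angle -39.7 R 0.1504 Ftool [-0.3  1.5  0.4] Mz 0.145 hinge M 0.3 nut M 0.37
```

```bash
python3 -m pendant '[[0.1,-0.0001,-0.0026,0,0,0,0.0175],[0.1,-0.0001,-0.0053,0,0,0,0.035],[0.1,-0.0001,-0.0053,0,0,0,0.035]]' >/dev/null;python3 st.py
```

```text
t 16.675 yaw -41.67 pos-angle -41.74 R 0.1504 Ftool [ 3.4   1.16 -0.54] Mz 0.123 hinge M 0.24 nut M 0.3
```

```bash
python3 -m pendant '[[0.1,0.0001,-0.0026,0,0,0,0.0175],[0.1,0.0001,-0.0053,0,0,0,0.035],[0.1,0.0001,-0.0053,0,0,0,0.035]]' >/dev/null;python3 st.py
```

```text
t 17.05 yaw -43.71 pos-angle -43.77 R 0.1504 Ftool [4.8  1.62 0.23] Mz 0.169 hinge M 0.34 nut M 0.41
```

```bash
python3 -m pendant '[[0.1,0.0001,-0.0026,0,0,0,0.0175],[0.1,0.0001,-0.0053,0,0,0,0.035],[0.1,0.0001,-0.0053,0,0,0,0.035]]' >/dev/null;python3 st.py
```

```text
t 17.425 yaw -45.71 pos-angle -45.77 R 0.1504 Ftool [4.57 1.01 0.48] Mz 0.144 hinge M 0.25 nut M 0.3
```

```bash
python3 -m pendant '[[0.1,0.0001,-0.0026,0,0,0,0.0175],[0.1,0.0001,-0.0053,0,0,0,0.035],[0.1,0.0001,-0.0053,0,0,0,0.035]]' >/dev/null;python3 st.py
```

```text
t 17.8 yaw -47.72 pos-angle -47.78 R 0.1504 Ftool [5.19 2.21 0.64] Mz 0.129 hinge M 0.36 nut M 0.46
```

```bash
python3 -m pendant '[[0.1,0.0002,-0.0026,0,0,0,0.0175],[0.1,0.0003,-0.0053,0,0,0,0.035],[0.1,0.0003,-0.0053,0,0,0,0.035]]' >/dev/null;python3 st.py
```

```text
t 18.175 yaw -49.63 pos-angle -49.68 R 0.1503 Ftool [ 2.17  2.57 -0.85] Mz 0.294 hinge M 0.56 nut M 0.68
```

```bash
python3 -m pendant '[[0.1,0.0001,-0.0026,0,0,0,0.0175],[0.1,0.0002,-0.0053,0,0,0,0.035],[0.1,0.0002,-0.0053,0,0,0,0.035]]' >/dev/null;python3 st.py
```

```text
t 18.55 yaw -50.66 pos-angle -50.34 R 0.1488 Ftool [-37.28   2.79  -4.04] Mz 0.409 hinge M 0.7 nut M 0.83
```

Run:
```python
from h import *
s=env.observe(); print({k:np.round(s[k],2).tolist() for k in("q","qvel","joint_efforts","position","tool_rot","ft_force","wrist_torque")})
L=[]
for c in ("top","side"):
    im=env.get_image(c)
    u,v=map(int,proj(im,(.47,.25,.20))); k=60
    L.append(cv2.resize(im["image"][v-k:v+k,u-k:u+k],(400,400),interpolation=cv2.INTER_CUBIC))
cv2.imwrite("pics/lim.png",cv2.convertScaleAbs(np.hstack(L),alpha=1.5))
```

```text
{'q': [24.87, 23.39, 79.49, 1.45, 77.45, 165.21], 'qvel': [0.25, 0.04, 0.21, -0.69, -0.23, 0.07], 'joint_efforts': [-21.07, -40.8, -25.35, -7.69, -3.01, 0.35], 'position': [0.43, 0.34, 0.2], 'tool_rot': [[0.63, -0.77, -0.02], [-0.77, -0.63, 0.02], [-0.03, -0.0, -1.0]], 'ft_force': [-25.71, 26.97, 4.98], 'wrist_torque': [3.86, 3.95, 0.41]}
```

View pics/lim.png

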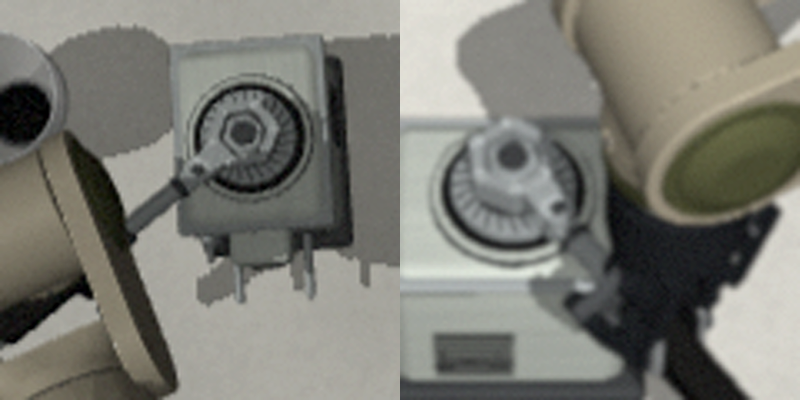

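The crops show the ring still on the nut with the handle straight, and J6 is at its limit (165.2 degrees). I'll ease back into the play, lift off and re-seat 60 degrees further round.

```bash
python3 -m pendant '[[0.1,0,0.003,0,0,0,-0.02],[0.1,0,0.0053,0,0,0,-0.035],[0.1,0,0.0053,0,0,0,-0.035]]';python3 st.py
```

```text
time_s: 19.02
position: [0.4262, 0.3322, 0.2042]
tool_rot: [[0.66, -0.751, -0.013], [-0.751, -0.66, 0.021], [-0.024, -0.004, -1.0]]
ft_force: [-22.6, 27.8, 4.5]
grip_width: 0.0232
gripper_force: 90.3
t 19.025 yaw -48.66 pos-angle -48.54 R 0.1488 Ftool [-35.87  -1.43  -3.62] Mz 0.197 hinge M 0.05 nut M -0.02
```

```bash
python3 go.py .4202 .3289 .2045 -46
```

```text
t 19.025 [0.4262 0.3322 0.2042] yaw -48.66 q [ 24.7  22.9  80.3   1.4  77.  163.1]
shift [-0.0015  0.0067 -0.0003] turn [-0.0042  0.0243 -0.0464]
```

```bash
python3 -m pendant '[[0.1,-0.001,0.003,-0.0003,-0.002,0.012,-0.02],[0.1,-0.0017,0.0067,-0.0003,-0.004,0.024,-0.046],[0.1,-0.0017,0.0067,-0.0003,-0.004,0.024,-0.046]]';python3 st.py
```

```text
time_s: 19.4
position: [0.4208, 0.3275, 0.2034]
tool_rot: [[0.694, -0.72, 0.0], [-0.72, -0.694, -0.003], [0.003, 0.002, -1.0]]
ft_force: [-15.6, 19.7, -2.3]
grip_width: 0.0231
gripper_force: 89.4
t 19.4 yaw -46.06 pos-angle -45.8 R 0.149 Ftool [-25.05  -2.46   2.26] Mz 0.347 hinge M 0.09 nut M -0.02
```

```bash
python3 -m pendant '[[0.1,-0.0014,0,-0.0005,0,0,0],[0.1,-0.0014,0,-0.0005,0,0,0]]';python3 st.py
```

```text
time_s: 19.65
position: [0.4208, 0.3277, 0.2037]
tool_rot: [[0.693, -0.721, 0.001], [-0.721, -0.693, -0.005], [0.004, 0.002, -1.0]]
ft_force: [-12.4, 15.4, -4.5]
grip_width: 0.0228
gripper_force: 89.2
t 19.65 yaw -46.12 pos-angle -45.87 R 0.1491 Ftool [-19.74  -1.76   4.37] Mz 0.439 hinge M 0.26 nut M 0.18
```

```bash
python3 -m pendant '[[0.1,0,0,0,0,0,0],[0.1,0,0,0,0,0,0]]' >/dev/null;python3 st.py;python3 -m pendant '[[0.1,-0.0014,0,-0.001,0,0,0],[0.1,-0.0014,0,-0.001,0,0,0]]';python3 st.py
```

```text
t 19.9 yaw -46.13 pos-angle -45.89 R 0.1491 Ftool [-18.74  -2.02   3.93] Mz 0.379 hinge M 0.17 nut M 0.08
time_s: 20.15
position: [0.4208, 0.3278, 0.2045]
tool_rot: [[0.693, -0.721, 0.003], [-0.721, -0.693, -0.007], [0.007, 0.003, -1.0]]
ft_force: [-6.4, 9.8, -6.5]
grip_width: 0.0229
gripper_force: 88.9
t 20.15 yaw -46.16 pos-angle -45.87 R 0.1493 Ftool [-11.59  -2.19   6.44] Mz 0.387 hinge M 0.16 nut M 0.06
```

```bash
python3 -m pendant '[[0.1,-0.002,0,0,0,0,0],[0.1,-0.002,0,0,0,0,0]]' >/dev/null;python3 st.py; python3 ringfit.py .202 .5247 .2207 -46
```

```text
t 20.4 yaw -46.19 pos-angle -45.92 R 0.1496 Ftool [-7.   -0.96  5.03] Mz 0.293 hinge M 0.19 nut M 0.15
top hole [ 30.4891   0.5237   0.2197 -46.    ]
hole px [236.92105263 250.36842105] 38 [0.5237 0.2175 0.202 ]
side hole [ 13.6177   0.5257   0.2197 -46.    ]
hole px [325.25581395 301.58139535] 43 [0.5259 0.2239 0.202 ]
```

```bash
python3 -m pendant '[[0.1,-0.001,0,-0.001,0,0,0],[0.1,-0.001,0,-0.004,0,0,0],[0.1,-0.001,0,-0.007,0,0,0]]' >/dev/null;python3 st.py; python3 -m pendant '[[0.1,0,0,-0.005,0,0,0],[0.1,0,0,-0.01,0,0,0],[0.1,0,0,-0.01,0,0,0]]';python3 st.py
```

```text
t 20.975 yaw -46.21 pos-angle -45.95 R 0.1495 Ftool [-5.06 -1.34  6.23] Mz 0.279 hinge M 0.14 nut M 0.08
time_s: 21.35
position: [0.4215, 0.3277, 0.2235]
tool_rot: [[0.692, -0.722, 0.011], [-0.722, -0.692, -0.011], [0.016, -0.0, -1.0]]
ft_force: [-0.1, -0.7, -3.7]
grip_width: 0.0229
gripper_force: 89.4
t 21.35 yaw -46.23 pos-angle -46.04 R 0.1487 Ftool [0.37 0.57 3.73] Mz 0.024 hinge M 0.08 nut M 0.11
```

```bash
python3 -m pendant '[[0.1,0,0,-0.01,0,0.008,0],[0.1,0,0,-0.022,0,0.016,0],[0.1,0,0,-0.03,0,0.016,0],[0.1,0,0,-0.03,0,0.016,0]]'; python3 go.py .382 .1743 .253 18
```

```text
time_s: 21.85
position: [0.4209, 0.3285, 0.2536]
tool_rot: [[0.692, -0.722, 0.022], [-0.721, -0.692, -0.022], [0.031, -0.0, -1.0]]
ft_force: [0.4, -0.5, -4.2]
grip_width: 0.0228
gripper_force: 89.4
t 21.85 [0.4209 0.3285 0.2536] yaw -46.2 q [ 26.   19.9  76.5  -1.7  83.1 162.4]
shift [0.0843 0.1348 0.0032] turn [ 0.0173 -0.0281 -1.1204]
```

```bash
python3 -m pendant '[[0.1,0,0,0,0,-0.031,0],[0.1,0,0,0,0,-0.031,0]]' >/dev/null; python3 -m pendant '[[0.1,0.0022,0.0254,0,0,0,-0.17],[0.1,0.0086,0.05,0,0,0,-0.34],[0.1,0.0191,0.0732,0,0,0,-0.51],[0.1,0.0334,0.0943,0,0,0,-0.68],[0.1,0.051,0.1127,0,0,0,-0.85]]'; python3 -m pendant '[[0.1,0.0022,0.0254,0,0,0,-0.17],[0.1,0.0055,0.0401,0,0,0,-0.27],[0.1,0.0055,0.0401,0,0,0,-0.27],[0.1,0.0055,0.0401,0,0,0,-0.27]]';  python3 go.py .382 .1743 .253 18; python3 ringfit.py .250 .526 .2207 18
```

```text
time_s: 22.72
position: [0.3742, 0.2126, 0.2528]
tool_rot: [[0.999, 0.049, -0.001], [0.049, -0.999, -0.001], [-0.001, 0.001, -1.0]]
ft_force: [0.1, -1.4, -3.2]
grip_width: 0.0229
gripper_force: 89.4
time_s: 23.22
position: [0.3818, 0.174, 0.2528]
tool_rot: [[0.952, 0.307, -0.001], [0.307, -0.952, -0.001], [-0.001, 0.0, -1.0]]
ft_force: [-0.1, -0.4, -3.5]
grip_width: 0.0229
gripper_force: 89.4
t 23.225 [0.3818 0.174  0.2528] yaw 17.86 q [ 8.3  8.4 92.6 -0.  79.1 80.4]
shift [ 0.0003 -0.0002 -0.0002] turn [ 0.0002  0.0015 -0.0025]
top hole [33.9297  0.524   0.2197 18.    ]
hole px [234.325 248.35 ] 40 [0.5234 0.2168 0.25  ]
side hole [14.9991  0.526   0.2197 14.    ]
hole px [325.28571429 288.82857143] 35 [0.5253 0.2273 0.25  ]
```

```bash
python3 -m pendant '[[0.1,0,0,0.01,0,0,0],[0.1,0,0,0.02,0,0,0],[0.1,0,0,0.028,0,0,0],[0.1,0,0,0.032,0,0,0],[0.1,0,0,0.033,0,0,0]]'
python3 -m pendant '[[0.1,0,0,0.002,0,0,0],[0.1,0,0,0.003,0,0,0],[0.1,0,0,0.003,0,0,0]]'; python3 -m pendant '[[0.1,0,0,0.002,0,0,0],[0.1,0,0,0.003,0,0,0],[0.1,0,0,0.003,0,0,0]]'; python3 st.py
```

```text
time_s: 24.05
position: [0.3819, 0.1736, 0.2197]
tool_rot: [[0.951, 0.308, -0.001], [0.308, -0.951, -0.001], [-0.001, 0.0, -1.0]]
ft_force: [-0.0, 0.4, -2.1]
grip_width: 0.0232
gripper_force: 89.4
time_s: 24.42
position: [0.3819, 0.1736, 0.217]
tool_rot: [[0.951, 0.308, -0.001], [0.308, -0.951, -0.001], [-0.001, 0.0, -1.0]]
ft_force: [0.2, 0.1, -3.8]
grip_width: 0.0233
gripper_force: 89.4
time_s: 24.8
position: [0.3818, 0.1736, 0.2138]
tool_rot: [[0.951, 0.309, -0.001], [0.309, -0.951, -0.001], [-0.001, 0.0, -1.0]]
ft_force: [0.6, 0.1, -2.6]
grip_width: 0.0231
gripper_force: 89.4
t 24.8 yaw 17.97 pos-angle 18.23 R 0.1504 Ftool [0.62 0.13 2.61] Mz 0.025 hinge M 0.04 nut M 0.05
```

It went on without contact. Lowering until it seats.

```bash
python3 -m pendant '[[0.1,0,0,0.002,0,0,0],[0.1,0,0,0.004,0,0,0],[0.1,0,0,0.006,0,0,0],[0.1,0,0,0.007,0,0,0],[0.1,0,0,0.007,0,0,0]]'
python3 -m pendant '[[0.1,0,0,0.001,0,0,0],[0.1,0,0,0.0015,0,0,0],[0.1,0,0,0.0015,0,0,0]]'; python3 -m pendant '[[0.1,0,0,0.0008,0,0,0],[0.1,0,0,0.0008,0,0,0]]'; python3 st.py
```

```text
time_s: 25.42
position: [0.3818, 0.1736, 0.2068]
tool_rot: [[0.951, 0.308, -0.001], [0.308, -0.951, -0.001], [-0.001, 0.0, -1.0]]
ft_force: [-0.1, -1.1, -4.2]
grip_width: 0.0227
gripper_force: 89.4
time_s: 25.8
position: [0.3818, 0.1736, 0.2054]
tool_rot: [[0.951, 0.309, -0.001], [0.309, -0.951, -0.001], [-0.001, 0.0, -1.0]]
ft_force: [1.1, -0.6, -3.2]
grip_width: 0.0235
gripper_force: 89.4
time_s: 26.05
position: [0.3818, 0.1736, 0.2045]
tool_rot: [[0.951, 0.308, -0.001], [0.308, -0.951, -0.001], [-0.001, 0.0, -1.0]]
ft_force: [-0.2, 0.0, -2.8]
grip_width: 0.0229
gripper_force: 89.4
t 26.05 yaw 17.97 pos-angle 18.23 R 0.1504 Ftool [-0.18 -0.1   2.77] Mz -0.003 hinge M -0.01 nut M -0.02
```

```bash
python3 -m pendant '[[0.1,0,0,0.0006,0,0,0],[0.1,0.0001,-0.0026,0.0006,0,0,0.0175],[0.1,0.0001,-0.0053,0.0006,0,0,0.035],[0.1,0.0002,-0.0079,0.0006,0,0,0.0525],[0.1,0.0002,-0.0079,0.0006,0,0,0.0525]]' >/dev/null; python3 st.py
python3 -m pendant '[[0.1,0.0,-0.0026,0,0,0,0.0175],[0.1,0.0001,-0.0053,0,0,0,0.035],[0.1,0.0001,-0.0053,0,0,0,0.035]]' >/dev/null;python3 st.py
```

```text
t 26.675 yaw 14.97 pos-angle 15.14 R 0.1504 Ftool [-0.64 -0.07  3.54] Mz 0.015 hinge M 0.01 nut M 0.01
t 27.05 yaw 12.95 pos-angle 13.14 R 0.1505 Ftool [-2.53 -0.81  3.44] Mz 0.133 hinge M 0.05 nut M 0.01
```

```bash
python3 -m pendant '[[0.1,0.0,-0.0026,0,0,0,0.0175],[0.1,0.0001,-0.0053,0,0,0,0.035],[0.1,0.0001,-0.0053,0,0,0,0.035]]' >/dev/null;python3 st.py
```

```text
t 27.425 yaw 10.95 pos-angle 11.17 R 0.1505 Ftool [-2.72  1.25  4.13] Mz 0.142 hinge M 0.27 nut M 0.33
```

```bash
python3 -m pendant '[[0.1,0.0,-0.0026,0,0,0,0.0175],[0.1,0,-0.0026,0,0,0,0.0175]]' >/dev/null;python3 st.py
```

```text
t 27.675 yaw 9.94 pos-angle 10.21 R 0.1505 Ftool [-4.05  3.46  3.08] Mz 0.213 hinge M 0.57 nut M 0.73
```

```bash
python3 -m pendant '[[0.1,-0.0003,-0.0026,0.0006,0,0,0.0175],[0.1,-0.0003,-0.0026,0.0006,0,0,0.0175]]';python3 st.py
```

```text
time_s: 27.92
position: [0.3761, 0.1964, 0.2035]
tool_rot: [[0.988, 0.156, -0.001], [0.156, -0.988, -0.001], [-0.001, 0.001, -1.0]]
ft_force: [-3.3, -5.1, -2.0]
grip_width: 0.0231
gripper_force: 89.6
t 27.925 yaw 8.96 pos-angle 9.29 R 0.1505 Ftool [-4.01  4.49  1.99] Mz 0.252 hinge M 0.72 nut M 0.93
```

```bash
python3 -m pendant '[[0.1,-0.0001,-0.0026,0,0,0,0.0175],[0.1,-0.0001,-0.0026,0,0,0,0.0175]]'>/dev/null;python3 st.py
```

```text
t 28.175 yaw 7.97 pos-angle 8.36 R 0.1505 Ftool [-2.69  5.24  3.04] Mz 0.336 hinge M 0.88 nut M 1.12
```

```bash
python3 -m pendant '[[0.1,-0.0001,-0.0026,0,0,0,0.0175],[0.1,-0.0001,-0.0026,0,0,0,0.0175]]'>/dev/null;python3 st.py
```

```text
t 28.425 yaw 6.97 pos-angle 7.47 R 0.1505 Ftool [-1.62  7.71  2.76] Mz 0.516 hinge M 1.32 nut M 1.67
```

```bash
python3 -m pendant '[[0.1,-0.0001,-0.0026,0,0,0,0.0175],[0.1,-0.0001,-0.0026,0,0,0,0.0175]]'>/dev/null;python3 st.py
```

```text
t 28.675 yaw 5.94 pos-angle 6.59 R 0.1505 Ftool [-1.3   9.24  2.92] Mz 0.284 hinge M 1.25 nut M 1.67
```

```bash
python3 -m pendant '[[0.1,-0.0001,-0.0026,0,0,0,0.0175],[0.1,-0.0001,-0.0026,0,0,0,0.0175]]'>/dev/null;python3 st.py
```

```text
t 28.925 yaw 4.91 pos-angle 5.72 R 0.1505 Ftool [-1.13 11.24  2.97] Mz 0.118 hinge M 1.29 nut M 1.81
```

```bash
python3 -m pendant '[[0.1,0,-0.0026,0,0,0,0.025],[0.1,0,-0.0026,0,0,0,0.025]]'>/dev/null;python3 st.py
```

```text
t 29.175 yaw 3.47 pos-angle 4.72 R 0.1505 Ftool [-0.59 11.76  3.16] Mz 0.017 hinge M 1.24 nut M 1.78
```

```bash
python3 -m pendant '[[0.1,0,-0.0026,0,0,0,0.025],[0.1,0,-0.0026,0,0,0,0.025]]'>/dev/null;python3 st.py
```

```text
t 29.425 yaw 2.03 pos-angle 3.72 R 0.1504 Ftool [-0.12 10.68  2.94] Mz -0.059 hinge M 1.05 nut M 1.55
```

```bash
python3 -m pendant '[[0.1,0,-0.0022,0,0,0,0.02],[0.1,0,-0.0022,0,0,0,0.02]]'>/dev/null;python3 st.py
```

```text
t 29.675 yaw 0.88 pos-angle 2.9 R 0.1503 Ftool [ 0.81 11.28  3.4 ] Mz -0.064 hinge M 1.11 nut M 1.63
```

```bash
python3 go.py .3783 .1863 .2038 13
```

```text
t 29.675 [0.3746 0.2131 0.2035] yaw 0.88 q [ 13.9  12.5  96.3  -0.2  71.2 103.1]
shift [ 0.0033  0.0269 -0.0002] turn [ 0.0036 -0.     -0.2116]
```

```bash
python3 -m pendant '[[0.1,0.0003,0.008,0,0,0,-0.06],[0.1,0.001,0.016,0,0,0,-0.12],[0.1,0.002,0.023,0,0,0,-0.17],[0.1,0.0033,0.028,0,0,0,-0.2116],[0.1,0.0033,0.028,0,0,0,-0.2116]]';python3 st.py
```

```text
time_s: 30.3
position: [0.378, 0.1864, 0.2036]
tool_rot: [[0.974, 0.225, 0.0], [0.225, -0.974, 0.0], [0.0, -0.0, -1.0]]
ft_force: [-0.8, 0.4, -3.5]
grip_width: 0.023
gripper_force: 89.7
t 30.3 yaw 12.98 pos-angle 13.16 R 0.1506 Ftool [-0.68 -0.62  3.51] Mz 0.071 hinge M 0.01 nut M -0.02
```

```bash
python3 -m pendant '[[0.1,0,0,-0.004,0,0,0],[0.1,0,0,-0.01,0,0,0],[0.1,0,0,-0.016,0,0,0]]'>/dev/null;python3 st.py; python3 -m pendant '[[0.1,0,0,-0.01,0,0,0],[0.1,0,0,-0.025,0,0,0],[0.1,0,0,-0.04,0,0,0],[0.1,0,0,-0.04,0,0,0]]';python3 st.py; python3 ringfit.py .257 .5247 .2207 13; python3 go.py .512 -.1665 .258 8.5
```

```text
t 30.675 yaw 13.04 pos-angle 13.11 R 0.151 Ftool [0.2  0.37 4.15] Mz -0.002 hinge M 0.04 nut M 0.05
time_s: 31.18
position: [0.378, 0.1865, 0.2605]
tool_rot: [[0.974, 0.226, 0.002], [0.226, -0.974, -0.0], [0.001, 0.001, -1.0]]
ft_force: [-0.1, 0.4, -4.5]
grip_width: 0.023
gripper_force: 89.7
t 31.175 yaw 13.05 pos-angle 13.13 R 0.1507 Ftool [-0.05 -0.43  4.49] Mz 0.002 hinge M -0.04 nut M -0.06
top hole [34.9901  0.5237  0.2197 13.    ]
hole px [233.45238095 248.        ] 42 [0.5235 0.218  0.257 ]
side hole [15.9817  0.5247  0.2207 13.    ]
hole px [326.42105263 287.55263158] 38 [0.5229 0.2292 0.257 ]
t 31.375 [0.3773 0.1863 0.2589] yaw 13.04 q [10.1  8.2 91.7 -0.  80.1 87. ]
shift [0.0516 0.3741 0.0009] turn [0.0004 0.0024 0.0793]
```

```bash
python3 -m pendant '[[0.1,0.005,0.03,0,0,0,0.01],[0.1,0.012,0.08,0,0,0,0.02],[0.1,0.018,0.13,0,0,0,0.03],[0.1,0.025,0.18,0,0,0,0.04],[0.1,0.032,0.23,0,0,0,0.05]]' >/dev/null
python3 -m pendant '[[0.1,0.003,0.05,0,0,0,0.01],[0.1,0.006,0.09,0,0,0,0.02],[0.1,0.009,0.12,0,0,0,0.03],[0.1,0.011,0.14,0,0,0,0.03],[0.1,0.011,0.14,0,0,0,0.03]]'; python3 go.py .509 -.1685 .05 8.3
```

```text
time_s: 32.62
position: [0.4964, -0.167, 0.2589]
tool_rot: [[0.989, 0.146, -0.002], [0.146, -0.989, -0.0], [-0.002, -0.0, -1.0]]
ft_force: [-0.0, 1.2, -3.3]
grip_width: 0.023
gripper_force: 89.7
t 32.625 [ 0.4964 -0.167   0.2589] yaw 8.41 q [-31.5  18.8  77.3  -0.1  84.1  50.1]
shift [0.0127 0.0034 0.2089] turn [-0.0001  0.002   0.0019]
```

```bash
python3 -m pendant '[[0.1,0.005,0.001,0.03,0,0,0],[0.1,0.0125,0.0034,0.08,0,0,0],[0.1,0.0125,0.0034,0.13,0,0,0],[0.1,0.0125,0.0034,0.18,0,0,0],[0.1,0.0125,0.0034,0.205,0,0,0]]' >/dev/null
python3 -m pendant '[[0.1,0,0,0.008,0,0,0],[0.1,0,0,0.014,0,0,0],[0.1,0,0,0.014,0,0,0],[0.1,0,0,0.014,0,0,0]]'; python3 st.py
python3 - <<'E'
from h import *
L=[]
for c in ("top","side"):
    im=env.get_image(c); u,v=map(int,proj(im,(.55,-.16,.03)))
    L.append(cv2.resize(im["image"][v-55:v+55,u-75:u+75],(400,293),interpolation=cv2.INTER_CUBIC))
cv2.imwrite("pics/put.png",cv2.convertScaleAbs(np.hstack(L),alpha=1.4))
E
```

```text
time_s: 33.75
position: [0.5093, -0.1682, 0.0414]
tool_rot: [[0.989, 0.147, 0.0], [0.147, -0.989, -0.002], [0.0, 0.002, -1.0]]
ft_force: [-0.3, -0.8, -3.2]
grip_width: 0.0231
gripper_force: 89.6
t 33.75 yaw 8.47 pos-angle 87.73 R 0.3892 Ftool [-0.43  0.73  3.24] Mz -0.015 hinge M 0.06 nut M 0.09
```

View pics/put.png

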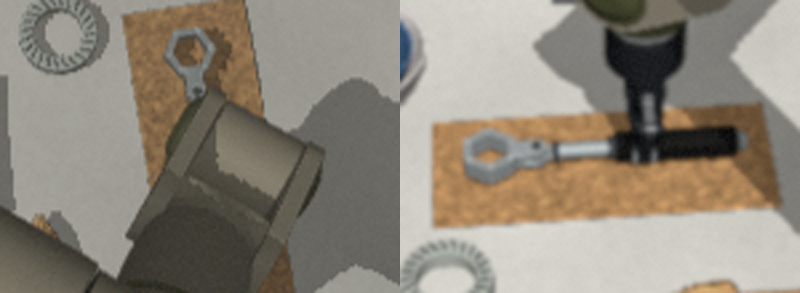

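Both crops show the whole wrench over the mat, ring at about (487,155) and handle end at (740,140) in the side crop. Setting it down.

```bash
python3 -m pendant '[[0.1,0,0,0.006,0,0,0],[0.1,0,0,0.011,0,0,0],[0.1,0,0,0.012,0,0,0],[0.1,0,0,0.012,0,0,0]]'; python3 -m pendant '[[0.1,0,0,0.001,0,0,0],[0.1,0,0,0.0016,0,0,0],[0.1,0,0,0.0016,0,0,0]]'; python3 st.py
```

```text
time_s: 34.35
position: [0.5087, -0.168, 0.0285]
tool_rot: [[0.989, 0.147, -0.002], [0.147, -0.989, -0.001], [-0.002, 0.0, -1.0]]
ft_force: [-0.6, 0.3, -1.0]
grip_width: 0.0229
gripper_force: 90.2
time_s: 34.72
position: [0.5088, -0.168, 0.028]
tool_rot: [[0.989, 0.147, -0.001], [0.147, -0.989, -0.001], [-0.001, 0.001, -1.0]]
ft_force: [-3.4, 1.6, 11.6]
grip_width: 0.0228
gripper_force: 91.9
t 34.725 yaw 8.47 pos-angle 87.66 R 0.389 Ftool [ -3.09  -2.05 -11.58] Mz -0.046 hinge M -0.26 nut M -0.36
```

```bash
python3 -m pendant '[[0.1,0,0,-0.001,0,0,0],[0.1,0,0,-0.001,0,0,0]]' 20; python3 -m pendant '[[0.35,0,0,0,0,0,0],[0.5,0,0,0,0,0,0],[0.8,0,0,0,0,0,0],[0.8,0,0,0,0,0,0],[0.8,0,0,0,0,0,0]]'; python3 -m pendant '[[0.8,0,0,0,0,0,0],[0.8,0,0,-0.01,0,0,0],[0.8,0,0,-0.04,0,0,0],[0.8,0,0,-0.09,0,0,0],[0.8,0,0,-0.14,0,0,0]]'
python3 -m pendant '[[0.8,-0.03,0.03,-0.02,0,0,0],[0.8,-0.06,0.08,-0.03,0,0,0],[0.8,-0.09,0.13,-0.03,0,0,0],[0.8,-0.12,0.18,-0.03,0,0,0],[0.8,-0.12,0.18,-0.03,0,0,0]]'
python3 - <<'E'
from h import *
L=[]
for c in ("top","side"):
    im=env.get_image(c)
    for t,z in (("wrench",.017),("mat",.005)):
        r=env.trace(c,t)
        if not r: continue
        ys,xs=np.nonzero(r[0]["mask"]); P=np.array([at_z(im,(x,y),z)[:2] for x,y in zip(xs,ys)])
        R=cv2.minAreaRect((P*1000).astype(np.float32)); print(c,t,np.round(R[0]),np.round(R[1]),round(R[2],1))
    L.append(cv2.resize(im["image"],(400,300),interpolation=cv2.INTER_AREA))
cv2.imwrite("pics/end.png",cv2.convertScaleAbs(np.hstack(L),alpha=1.4))
E
```

```text
time_s: 34.98
position: [0.5088, -0.168, 0.0281]
tool_rot: [[0.989, 0.147, -0.001], [0.147, -0.989, -0.001], [-0.001, 0.001, -1.0]]
ft_force: [-1.8, 0.9, 5.5]
grip_width: 0.0233
gripper_force: 90.6
time_s: 35.6
position: [0.5089, -0.168, 0.0279]
tool_rot: [[0.989, 0.147, -0.001], [0.147, -0.989, -0.001], [-0.001, 0.001, -1.0]]
ft_force: [0.4, 0.2, 0.6]
grip_width: 0.068
gripper_force: 0.0
time_s: 36.22
position: [0.5088, -0.1678, 0.1701]
tool_rot: [[0.989, 0.147, -0.001], [0.147, -0.989, -0.001], [-0.001, 0.001, -1.0]]
ft_force: [0.2, -0.1, 0.5]
grip_width: 0.0681
gripper_force: 0.0
time_s: 36.85
position: [0.4152, -0.3667, 0.1985]
tool_rot: [[0.99, 0.142, -0.001], [0.142, -0.99, -0.002], [-0.001, 0.002, -1.0]]
ft_force: [0.0, 0.9, -0.9]
grip_width: 0.0685
gripper_force: 0.0
top wrench [ 545. -156.] [279.  52.] 5.4
top mat [ 549. -167.] [341. 144.] 8.1
side wrench [ 545. -154.] [275.  68.] 6.1
side mat [ 549. -164.] [340. 145.] 7.7
```

View pics/end.png

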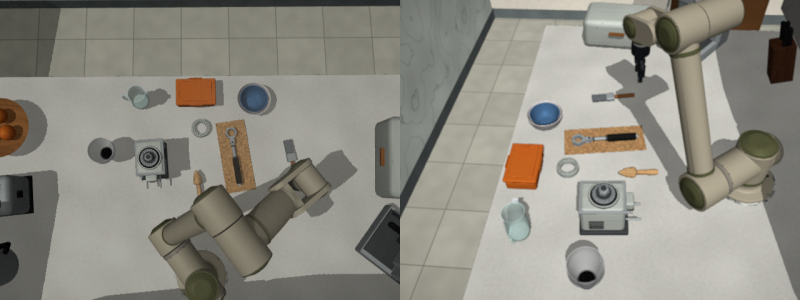

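The wrench lies flat and entirely on the mat, the other items haven't moved, and the gripper is clear.

```bash
python3 -c "
from rig import env
print(env.close_job())"
```

```text
the job is handed in; nothing more can be done
None
```

The nut is tightened to the click and the wrench is back flat on the cork mat, handed in at about 37 s; the arm's last joint hit its limit partway, briefly loading the wrench against the nut at about 37 N, so I lifted it off, re-seated it 60° round and then tripped the joint to an estimated 0.11 rad.

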